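# Start the balance's self-calibration with the two-key press

### The job

The balance has to run its self-calibration: with the fingertips push the draught shield's sliding glass cover fully shut by its black lip, then press both blue keys down together, one fingertip on each, hold both fully down for three seconds, and let them go and move clear. Neither blue key may be pressed on its own or before the cover is shut, the red standby key between them must not be pressed, and the weight, bottles, jar, beaker and spatula standing about are to be left where they are; nothing needs gripping or lifting.

Things in the scene. Friction and masses are not known exactly. Their poses are not given: they have to be found in the camera images.
- balance: electronic balance, fixed; light grey, 310 mm deep (x) by 200 wide (y). Origin on the table under its centre; x runs from its keypad front (facing the robot) to the rear, y to its left, z up. In its frame, mm: key row at x -123 on a panel rising 8 degrees to the rear, display x -77, clear draught shield x -38 to 128, y -83 to 83, up to z 157, its sliding glass cover on top; steel pan inside
- cover (a joint): sliding clear glass cover on the draught shield, 166 by 144 mm, upper face 158 mm above the table: m slid open; 0 = shut against its front stop, 0.09 = fully back. It slides along the balance's x, shuts towards the front (-x), stays where left; about 1.5 N moves it
- cover_lip (a point): push point of the cover: middle of the upright rear face of the black finger lip at the cover's front edge. Lip 70 mm long along the balance's y, 14 mm tall above the glass (point is 7 mm above the glass), upright on its rear face, sloping away on its front. When shut it stands at balance x -20 mm
- key_left (a joint): left blue key (balance y +32 mm): m pressed, 0 = up, 0.004 = fully down; sprung back. Moving it takes 0.75 N at first, 2.5 N fully down
- key_right (a joint): right blue key (balance y -32 mm): same as the left one
- key_left_top (a point): centre of the left blue key's top face; key 20 mm along balance x, 26 mm along y, standing 7 mm proud of the panel. About 62 mm above the table
- key_right_top (a point): centre of the right blue key's top face, same size; 64 mm from the left key's centre
- standby (a joint): round red standby key midway between the blue keys, 16 mm across, 3 mm proud of the panel: m pressed, 0 = up, 0.002 = fully down
- weight: steel 200 g test weight with a knob, 38 mm across, 55 mm tall, standing beside the balance near its front right corner; loose; origin at the centre of its underside; not part of the job
- amber_tall: brown glass bottle with white cap, 54 mm across, 98 mm tall, standing beside the balance near its front left corner; loose; origin at the centre of its underside; not part of the job
- amber_small: small brown glass bottle with white cap, 46 mm across, 78 mm tall; loose; origin at the centre of its underside; not part of the job
- clear_bottle: clear glass bottle, 54 mm across, 90 mm tall; loose; origin at the centre of its underside; not part of the job
- beaker: empty glass beaker, 68 mm across, 90 mm tall; loose; origin at the centre of its underside; not part of the job
- jar: white plastic jar, 48 mm across, 65 mm tall, in the white tray; loose; origin at the centre of its underside; not part of the job
- amber_tray: brown glass bottle with white cap, 50 mm across, 90 mm tall, in the white tray; loose; origin at the centre of its underside; not part of the job
- spatula: flat steel laboratory spatula, 150 mm long, 4 mm thick, lying on the table; loose; origin at its middle, on its underside; not part of the job

How it is judged:
On the way, in this order (a step that is already met when the one before it is completed fails the run):
1. the glass cover is pushed fully shut (value of joint cover below 0.003 m), for 0.2 s.
2. both blue keys are held down together for three seconds (2.8 s is enough) with the cover shut (value of joint each of key_left, key_right above 0.003 m and value of joint cover below 0.004 m), for 2.8 s.
At the end, for the whole second after the job is handed in: The cover is shut to within 4 mm, both blue keys and the red key are up again (within 0.8 mm), and every loose thing stands at rest within 20 mm of where it was (value of joint cover below 0.004 m and value of joint each of key_left, key_right, standby below 0.0008 m and distance of each of weight, amber_tall, amber_small, clear_bottle, beaker, jar, amber_tray, spatula from where it was at the start of the episode below 0.02 m and linear speed of each of weight, amber_tall, amber_small, clear_bottle, beaker, jar, amber_tray, spatula below 0.02 m/s); the robot touches nothing.
It fails at once if one blue key is pressed down (over 3 mm) while the other is still up (under 0.5 mm) ((value of joint key_left above 0.003 m and value of joint key_right below 0.0005 m) or (value of joint key_right above 0.003 m and value of joint key_left below 0.0005 m)).
It fails at once if a blue key is pressed (over 2 mm) while the cover is open by more than 6 mm (value of joint cover above 0.006 m and value of joint any of key_left, key_right above 0.002 m).
It fails at once if the red standby key is pressed (over 1.2 mm) (value of joint standby above 0.0012 m).
It fails at once if a bystander is lifted, carried or pushed more than 20 mm from its place (distance of any of weight, amber_tall, amber_small, clear_bottle, beaker, jar, amber_tray, spatula from where it was at the start of the episode above 0.02 m).
It also fails if it takes over 51 s, if anything falls off the work surface, if the arm or the gripper's body presses on something with over 40 N, if the wrist force passes 120 N, or if a joint passes its speed limit or range.

### The arm

A 6-joint arm with a two-finger parallel gripper is mounted at the origin on the work surface. World frame = base frame: x ahead of the robot, y to its left, z up, the work surface at z = 0. Lengths are in m, angles in rad, forces in N, time in s.
With the tool pointing down it reaches from about 0.3 to 0.875 m from the base axis. Payload 6.4 kg.
Tool frame: the origin (TCP) lies at the very end of the fingers, on their centre line; the grasp point (between the pads) lies tcp_to_grasp behind it (tcp_to_grasp is the distance from the TCP to the grasp point, in m); z points along the fingers, y is the direction in which the jaws open and shut (so a half turn about z gives the same grasp; the last joint's range is limited). The gripper opens to 85 mm and grips with 20 to 120 N. Pads are 22 mm wide; open, the fingers measure 114 mm over their backs; the gripper's body (76 mm by 85 mm) begins 54 mm behind the grasp point. The pads swing forward as they close: fully open they stand 13 mm farther back than shut.
Start: joints at [-1.322, 0.181, 1.607, -0, 1.354, -0.206], TCP at [0.253, -0.517, 0.231] pointing down, gripper open.
Joint ranges: [-2.99, 2.99], [-0.89, 2.07], [0.3, 2.58], [-1.14, 4.28], [0, 2.63], [-3.12, 3.12]. Speed limits (rad/s): [2.57, 2.57, 3.01, 3.14, 3.14, 3.14].

### API

Orientations are given as a unit quaternion [w, x, y, z].
In Python, from bench import get_obs, camera, hand_in, tcp_to_grasp gives the robot as it stands.
- The arm moves only by the shell command python3 -m inch 'ROWS' [OPENING]. ROWS is JSON, a list of rows, each an object with "delta_pos": the shift along the tool's x, y, z in cm, a list of three; "rotation": the turn, a rotation vector about the tool's x, y, z in rad, a list of three. In form: [{"delta_pos": [x, y, z], "rotation": [rx, ry, rz]}, ...]. A call has 1 to 10 rows; each row shifts and turns the commanded pose from where the row before left it, along the tool's axes as they then stand; what a row does not reach is not made up. A row lasts 1/10 s, in which the tool goes at most 50 mm and 8.59 degrees, less where a joint would pass 70% of its speed; a pose out of reach is approached as far as the arm can. A call is refused whole if a number of a shift passes 5 or a number of a turn 0.15, either way. A call with a gripper value outside its range is refused whole. OPENING is the finger opening in cm, from 0 to 8.54, set as the call begins (- or left out, the last holds). The fingers move at their own pace and stop on an object; the grip force is fixed at half the most. Time passes only in rows, so rows that do not move let the fingers close. It gives the time, the measured TCP pose, the force and the opening at its end, in the units of the state.
- get_obs(): the state, without advancing time (a new reading comes with each control period).
- camera(name): name is "scene" or "top" or "wrist"; returns a dict with "color" (420x560x3 uint8, red, green, blue), "vfov" (degrees; the focal length in pixels is half the picture's height over the tangent of half this angle, whatever the lens; pixels are square), "cx", "cy" (the principal point, pixels), "eye" and "orientation" of the camera in the world; the wrist camera has in their place "T_tool_cam" (4x4, takes a point from camera to tool coordinates, whose origin is the TCP and whose axes are the flange's). Camera axes: x right, y down, z forward; pixel columns grow to the right and rows downward; lengths in m; the calibration is good to about 2 mm. A picture is of the moment at which its call begins: read the wrist's pose just before it. There is no depth.
- hand_in(): hands the job in, once; it reports no verdict.
The state is a dict: "time_s": time; "q": joint angles; "dq": joint speeds; "joint_efforts": joint torques, N m; "eef_pos": TCP position; "eef_rot": TCP orientation; "wrist_force": force on the tool from outside, world axes, zero at the start; "torque": the same for the moment, N m; "opening": opening from 0.0 (shut) to 1.0 (fully open).
Only numpy, scipy, OpenCV 4.12 (cv2) and the standard library are available. Lean on these libraries where they do the work, as an engineer would, in place of code of your own. Each camera call takes 0.05 s, during which the arm holds its last target.

## Working session

There is one attempt and no reset: what is moved stays moved. The work goes in short steps, Python scripts to look and compute and a shell command to move; the robot and the scene stay as the last step left them, time stands still between calls to the robot, and variables do not carry over. Pictures are saved under pics/ and viewed, and the job is handed in when it is done.

```bash
mkdir -p pics; ls; python3 - <<'E'
from bench import get_obs,camera,tcp_to_grasp
import cv2
o=get_obs();print(o,tcp_to_grasp)
for n in["scene","top","wrist"]:
    c=camera(n);cv2.imwrite(f"pics/{n}0.png",c["color"][:,:,::-1])
    print(n,{k:v for k,v in c.items() if k!="color"})
E
```

```text
pics
{'time_s': 0.0, 'q': array([-1.32229233e+00,  1.81516954e-01,  1.60798850e+00, -1.87041505e-05,
        1.35379930e+00, -2.06298501e-01]), 'dq': array([ 1.62494834e-04, -7.17300862e-04, -3.75883570e-04,  1.51757336e-03,
        5.00844784e-04,  5.75496113e-05]), 'joint_efforts': array([-1.45763220e-04, -4.44871831e+01, -3.51334727e+01, -2.06474269e-04,
        9.34723212e-03,  3.09281415e-05]), 'eef_pos': array([ 0.25246382, -0.516008  ,  0.23040712]), 'eef_rot': array([-8.55666736e-04,  9.74254751e-01,  2.25448326e-01, -2.71926597e-05]), 'wrist_force': array([ 0.22825936, -0.97913915, -0.74861197]), 'torque': array([ 0.03630194, -0.00176331, -0.0207525 ]), 'opening': 0.9954867323444077} 0.0187
scene {'vfov': 48.30716656121903, 'cx': 280.79854712735334, 'cy': 205.36281700944082, 'eye': array([ 1.50504183, -0.36773586,  0.94982465]), 'orientation': array([-0.37457388,  0.75075231,  0.49158707, -0.23325423])}
top {'vfov': 48.16106022223827, 'cx': 277.72363608950116, 'cy': 210.21405179926393, 'eye': array([0.26851162, 0.08254596, 1.45343045]), 'orientation': array([ 0.07294608, -0.70038021,  0.70766433, -0.05794505])}
wrist {'vfov': 66.37768528175661, 'cx': 281.4480973144207, 'cy': 212.08031828277626, 'T_tool_cam': array([[ 7.93324958e-04, -9.45307204e-01, -3.26180412e-01,
         8.35516019e-02],
       [ 9.99998954e-01,  3.55465636e-04,  1.40198456e-03,
         1.26179066e-03],
       [-1.20936018e-03, -3.26181183e-01,  9.45306497e-01,
        -1.43072370e-01],
       [ 0.00000000e+00,  0.00000000e+00,  0.00000000e+00,
         1.00000000e+00]])}
```

View pics/scene0.png

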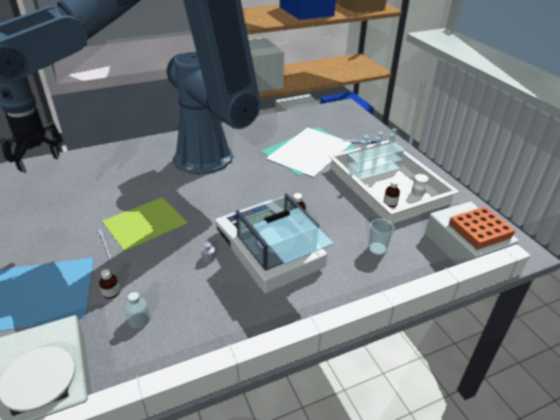

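View pics/top0.png

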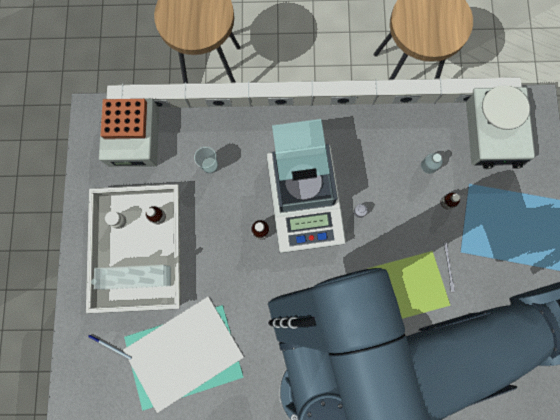

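View pics/wrist0.png

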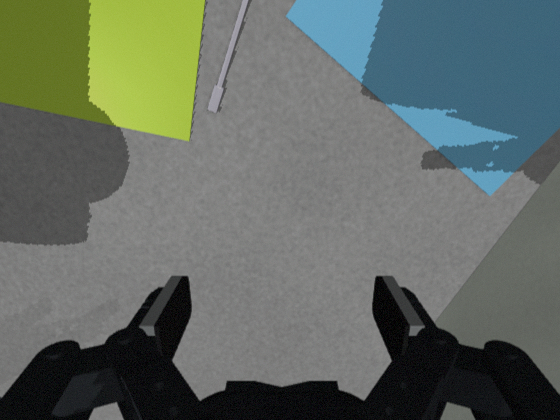

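The scene shows the balance centred at about (275,240), with its cover open. In the top view the keypad faces the robot, with the keys near (301,239) and (322,237) and the black lip near (304,174). I'll enlarge that area and measure.

```bash
cat > h.py <<'E'
import numpy as np, cv2
from scipy.spatial.transform import Rotation as R
from bench import get_obs,camera
def q2R(q): return R.from_quat([q[1],q[2],q[3],q[0]]).as_matrix()
def cam(name):
    o=get_obs(); c=camera(name)
    f=210/np.tan(np.radians(c["vfov"]/2))
    if name=="wrist":
        T=np.eye(4);T[:3,:3]=q2R(o["eef_rot"]);T[:3,3]=o["eef_pos"];T=T@c["T_tool_cam"]
        Rm,e=T[:3,:3],T[:3,3]
    else: Rm,e=q2R(c["orientation"]),np.array(c["eye"])
    return dict(img=c["color"],f=f,cx=c["cx"],cy=c["cy"],R=Rm,e=e)
def pix(c,u,v,z):
    d=c["R"]@np.array([(u-c["cx"])/c["f"],(v-c["cy"])/c["f"],1]);return c["e"]+d*(z-c["e"][2])/d[2]
def proj(c,p):
    q=c["R"].T@(np.asarray(p)-c["e"]);return np.array([c["cx"]+c["f"]*q[0]/q[2],c["cy"]+c["f"]*q[1]/q[2]])
def bal(x,y,th,p):
    cs,sn=np.cos(th),np.sin(th);return np.array([x+cs*p[0]-sn*p[1],y+sn*p[0]+cs*p[1],p[2]])
E
python3 - <<'E'
from h import *
c=cam("top")
i=cv2.resize(c["img"][110:260,240:390,::-1],None,fx=4,fy=4,interpolation=cv2.INTER_CUBIC)
cv2.imwrite("pics/topz.png",i)
c=cam("scene")
i=cv2.resize(c["img"][180:300,200:350,::-1],None,fx=5,fy=5,interpolation=cv2.INTER_CUBIC)
cv2.imwrite("pics/scz.png",i)
E
```

```text
(no output)
```

View pics/topz.png

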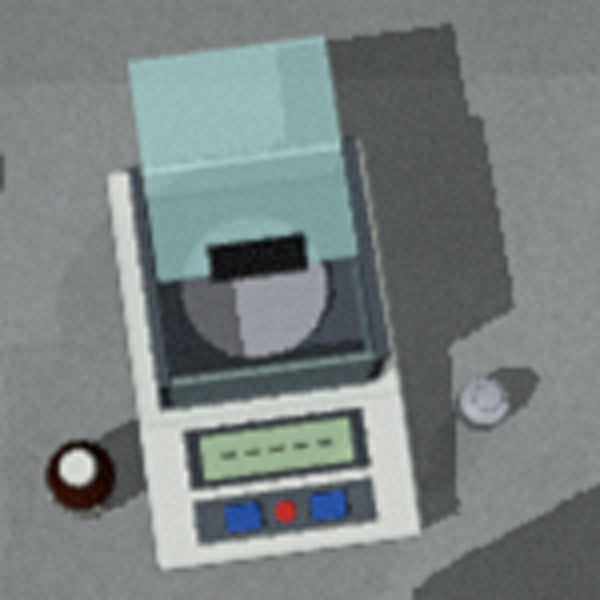

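View pics/scz.png

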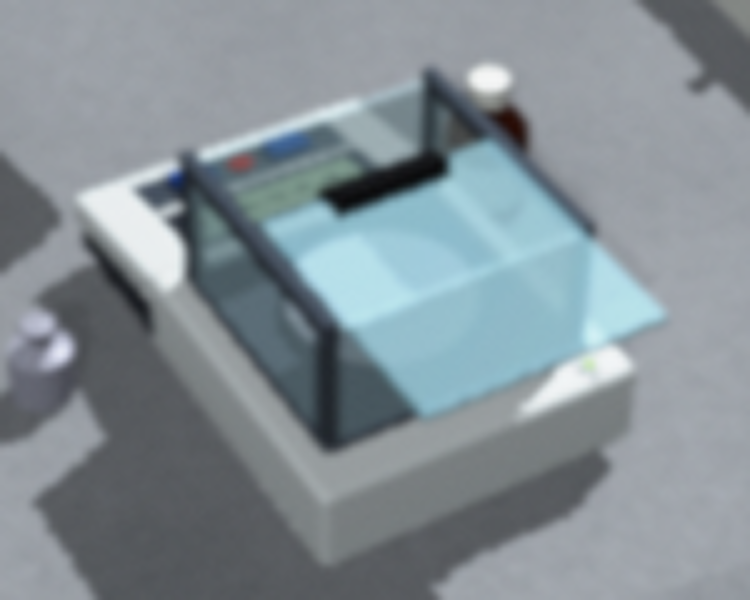

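In the zoomed top view the left key is at crop (242,517), the right at (329,505) and the red at (286,512). The rear top edge of the lip runs from (208,248) to (305,234).

```bash
python3 - <<'E'
from h import *
from scipy.optimize import least_squares
c=cam("top")
g=lambda U,V:((U+.5)/4-.5+240,(V+.5)/4-.5+110)
L=pix(c,*g(242,517),.062);Rr=pix(c,*g(329,505),.062)
print(L,Rr,np.linalg.norm(L-Rr))
a=pix(c,*g(208,247),.172);b=pix(c,*g(305,234),.172)
print("lip",a,b,np.linalg.norm(a-b))
# pose fit: keys, shield front top corners, lip
obs=[((-123,32,62),g(242,517)),((-123,-32,62),g(329,505))]
s=cam("scene")
def res(p):
    r=[]
    for P,uv in obs: r+=list(proj(c,bal(p[0],p[1],p[2],np.array(P)/1e3))-uv)
    for sg,uv in((35,g(208,247)),(-35,g(305,234))): r+=list(proj(c,bal(p[0],p[1],p[2],np.array([-.02+p[3],sg/1e3,.172])))-uv)
    return r
f=least_squares(res,[.5,0,0,.09]);print(f.x,np.degrees(f.x[2]),f.fun)
x,y,th,d=f.x
for n,P in dict(L=(-.123,.032,.062),R=(-.123,-.032,.062),lip=(-.02+d,0,.165)).items():
    w=bal(x,y,th,P);print(n,w,proj(s,w)-[200,180], (proj(s,w)-[200,180])*5)
o=get_obs();print(o["time_s"],q2R(o["eef_rot"]))
E
```

```text
[0.44202278 0.04514054 0.062     ] [ 0.4502895  -0.01970048  0.062     ] 0.06536586635235896
lip [0.61981983 0.06875643 0.172     ] [6.28301405e-01 3.38996088e-04 1.72000000e-01] 0.06894114663110751
[0.56823693 0.02770844 0.12241614 0.07624345] 7.013928066256609 [ 0.23107735 -0.07839613 -0.20964815  0.07725085 -0.19798232  0.01450432
  0.17769636 -0.0134507 ]
L [0.44224986 0.04444937 0.062     ] [57.03462547 27.59514269] [285.17312733 137.97571343]
R [ 0.45006494 -0.01907169  0.062     ] [38.4658594  34.05158992] [192.32929699 170.2579496 ]
lip [0.62405948 0.03457637 0.165     ] [78.45841839 36.66853019] [392.29209197 183.34265096]
0.35 [[ 8.98342974e-01  4.39294770e-01 -7.44904674e-05]
 [ 4.39294768e-01 -8.98342913e-01  3.43582091e-04]
 [ 8.40158319e-05 -3.41377830e-04 -9.99999938e-01]]
```

The fit is good: the balance is at (0.568, 0.028) with yaw 7.0°, and the cover is about 76 mm open. Next I square the tool to the balance and close the fingers.

```bash
python3 -m inch '[{"delta_pos":[0,0,0],"rotation":[0,0,0.111]},{"delta_pos":[0,0,0],"rotation":[0,0,0.111]},{"delta_pos":[0,0,0],"rotation":[0,0,0.111]}]' 0; cat > t.py <<'E'
from h import *
x,y,th,d=0.56824,0.02771,0.12242,0.07624
def rel():
    o=get_obs();p=o["eef_pos"];Rm=q2R(o["eef_rot"])
    dx=p-np.array([x,y,0]);c,s=np.cos(th),np.sin(th)
    b=np.array([c*dx[0]+s*dx[1],-s*dx[0]+c*dx[1],p[2]])
    B=np.array([[c,s,0],[-s,c,0],[0,0,1]])
    print("t",o["time_s"],"bal mm",np.round(b*1e3,1),"toolaxes in bal",np.round(B@Rm,3).tolist(),"F bal",np.round(B@o["wrist_force"],1),"T",np.round(o["torque"],2),"open",round(o["opening"],3))
if __name__=="__main__": rel()
E
python3 t.py
```

```text
time_s: 0.65
eef_pos: [0.2526, -0.5165, 0.2312]
eef_rot: [-0.0, 0.998, 0.059, -0.0]
wrist_force: [0.5, 0.1, -0.2]
opening: 0.512
t 0.65 bal mm [-379.7 -501.6  231.2] toolaxes in bal [[1.0, -0.005, -0.0], [-0.005, -1.0, 0.0], [-0.0, -0.0, -1.0]] F bal [ 0.5 -0.  -0.2] T [-0.01  0.02  0.03] open 0.512
```

```bash
python3 -m inch '[{"delta_pos":[3.3,-3.58,0],"rotation":[0,0,0]},{"delta_pos":[3.3,-3.58,0],"rotation":[0,0,0]},{"delta_pos":[3.3,-3.58,0],"rotation":[0,0,0]},{"delta_pos":[3.3,-3.58,0],"rotation":[0,0,0]},{"delta_pos":[3.3,-3.58,0],"rotation":[0,0,0]},{"delta_pos":[3.3,-3.58,0],"rotation":[0,0,0]},{"delta_pos":[3.3,-3.58,0],"rotation":[0,0,0]}]'; python3 t.py;  python3 -m inch '[{"delta_pos":[3.3,-3.58,0],"rotation":[0,0,0]},{"delta_pos":[3.3,-3.58,0],"rotation":[0,0,0]},{"delta_pos":[3.3,-3.58,0],"rotation":[0,0,0]},{"delta_pos":[3.3,-3.58,0],"rotation":[0,0,0]},{"delta_pos":[3.3,-3.58,0],"rotation":[0,0,0]},{"delta_pos":[3.3,-3.58,0],"rotation":[0,0,0]},{"delta_pos":[3.3,-3.58,0],"rotation":[0,0,0]},{"delta_pos":[0,0,0],"rotation":[0,0,0]},{"delta_pos":[0,0,0],"rotation":[0,0,0]}]'; python3 t.py
python3 - <<'E'
from h import *
for n in("top","scene","wrist"):
    c=cam(n); cv2.imwrite(f"pics/{n}1.png",c["img"][:,:,::-1])
    for P in((.0562,.035,.172),(.0562,-.035,.172),(-.123,.032,.062),(-.123,-.032,.062)):print(n,proj(c,bal(.56824,.02771,.12242,P)).round(1))
E
```

```text
time_s: 1.35
eef_pos: [0.4523, -0.238, 0.2316]
eef_rot: [0.0, 0.998, 0.061, 0.0]
wrist_force: [0.8, -1.5, 0.2]
opening: -0.0
t 1.35 bal mm [-147.5 -249.6  231.6] toolaxes in bal [[1.0, -0.001, 0.001], [-0.001, -1.0, -0.001], [0.001, 0.001, -1.0]] F bal [ 0.6 -1.6  0.2] T [-0.02 -0.02 -0.05] open -0.0
time_s: 2.25
eef_pos: [0.6503, 0.0382, 0.2306]
eef_rot: [0.0, 0.998, 0.062, -0.001]
wrist_force: [0.1, -0.4, -0.4]
opening: -0.005
t 2.25 bal mm [ 82.7   0.4 230.6] toolaxes in bal [[1.0, 0.002, -0.001], [0.002, -1.0, -0.0], [-0.001, 0.0, -1.0]] F bal [ 0.1 -0.4 -0.4] T [ 0.    0.02 -0.  ] open -0.005
top [291.4 171.4]
top [316.1 168.1]
top [300.4 238.8]
top [321.7 236. ]
scene [289.7 210.5]
scene [267.  218.8]
scene [257.  207.6]
scene [238.5 214.1]
wrist [227.5 265.7]
wrist [326.5 265.6]
wrist [252.4 353.4]
wrist [305.2 353.3]
```

View pics/wrist1.png

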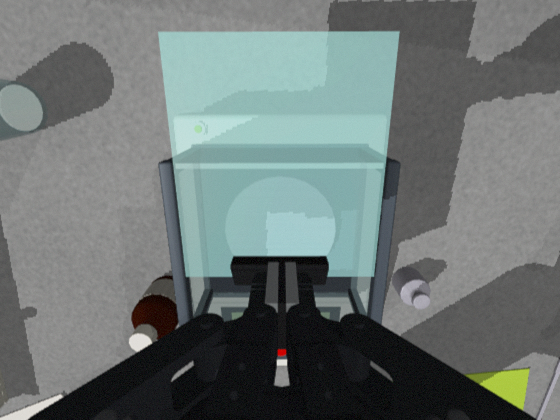

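View pics/scene1.png

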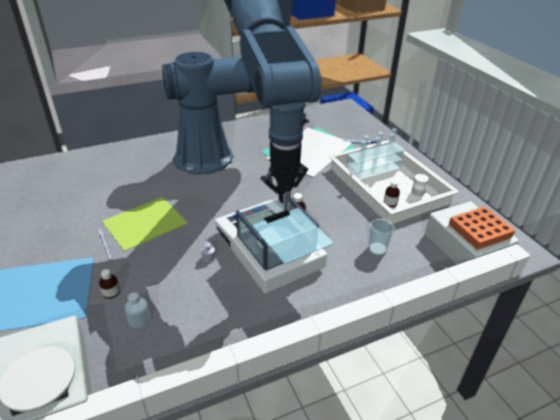

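The wrist view shows the lip's rear face across columns 231–329 at row 257, within about 2 mm of my fit. The closed fingers stand behind it. I lower them to just above the glass.

```bash
python3 -m inch '[{"delta_pos":[0,0.1,2.5],"rotation":[0,0,0]},{"delta_pos":[0,0.1,2.5],"rotation":[0,0,0]},{"delta_pos":[0,0,1.0],"rotation":[0,0,0]},{"delta_pos":[0,0,0.5],"rotation":[0,0,0]},{"delta_pos":[0,0,0],"rotation":[0,0,0]},{"delta_pos":[0,0,0],"rotation":[0,0,0]}]'; python3 t.py
python3 - <<'E'
from h import *
for n in("top","scene","wrist"):
    c=cam(n); cv2.imwrite(f"pics/{n}2.png",c["img"][:,:,::-1])
    if n=="scene": cv2.imwrite("pics/scz2.png",cv2.resize(c["img"][180:300,200:350,::-1],None,fx=5,fy=5,interpolation=cv2.INTER_CUBIC))
E
```

```text
time_s: 3.0
eef_pos: [0.6513, 0.0347, 0.1677]
eef_rot: [0.0, 0.998, 0.061, 0.001]
wrist_force: [0.0, 0.2, 0.7]
opening: 0.005
t 3.0 bal mm [ 83.3  -3.2 167.7] toolaxes in bal [[1.0, -0.001, 0.002], [-0.001, -1.0, -0.0], [0.002, 0.0, -1.0]] F bal [0.  0.2 0.7] T [-0.03  0.05 -0.01] open 0.005
```

View pics/wrist2.png

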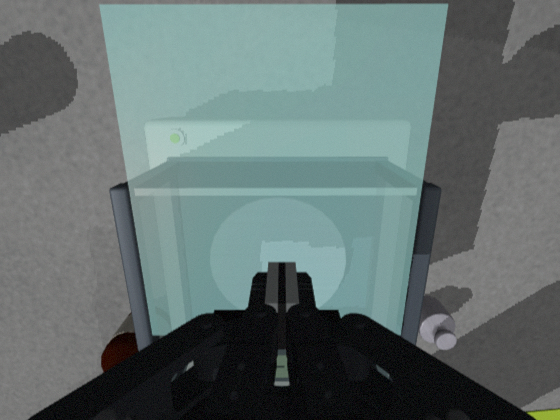

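View pics/scz2.png

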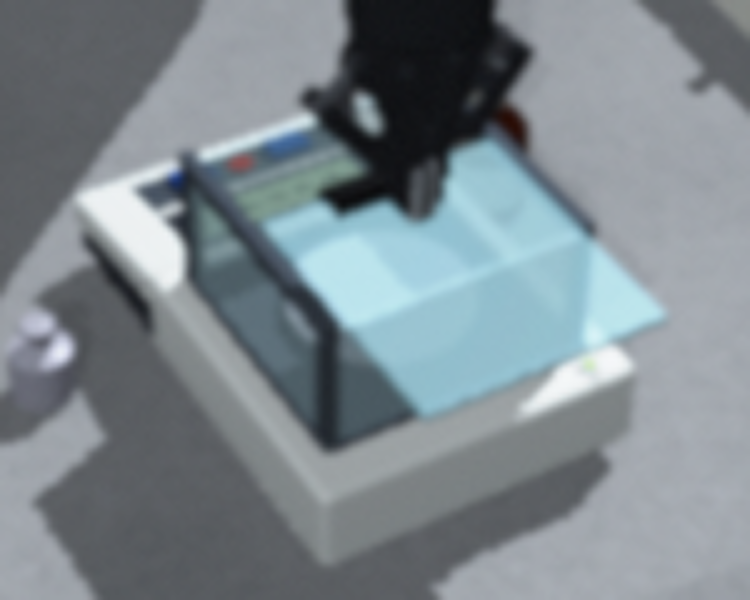

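The fingers are behind the lip and clear of it, at crop (420,205). I go down another 3 mm and push forward.

```bash
python3 -m inch '[{"delta_pos":[0,0,0.3],"rotation":[0,0,0]},{"delta_pos":[-0.8,0,0],"rotation":[0,0,0]},{"delta_pos":[-0.6,0,0],"rotation":[0,0,0]},{"delta_pos":[-0.5,0,0],"rotation":[0,0,0]},{"delta_pos":[-0.5,0,0],"rotation":[0,0,0]},{"delta_pos":[-0.6,0,0],"rotation":[0,0,0]}]'; python3 t.py
python3 - <<'E'
from h import *
c=cam("wrist"); cv2.imwrite("pics/wrist3.png",c["img"][:,:,::-1])
c=cam("scene");cv2.imwrite("pics/scz3.png",cv2.resize(c["img"][180:300,200:350,::-1],None,fx=5,fy=5,interpolation=cv2.INTER_CUBIC))
E
```

```text
time_s: 3.75
eef_pos: [0.6205, 0.0315, 0.1634]
eef_rot: [-0.0, 0.998, 0.061, 0.0]
wrist_force: [2.3, 1.2, -1.3]
opening: -0.002
t 3.75 bal mm [ 52.3  -2.6 163.4] toolaxes in bal [[1.0, -0.001, 0.001], [-0.001, -1.0, 0.0], [0.001, -0.0, -1.0]] F bal [ 2.4  0.9 -1.3] T [ 0.1  -0.27  0.03] open -0.002
```

View pics/scz3.png

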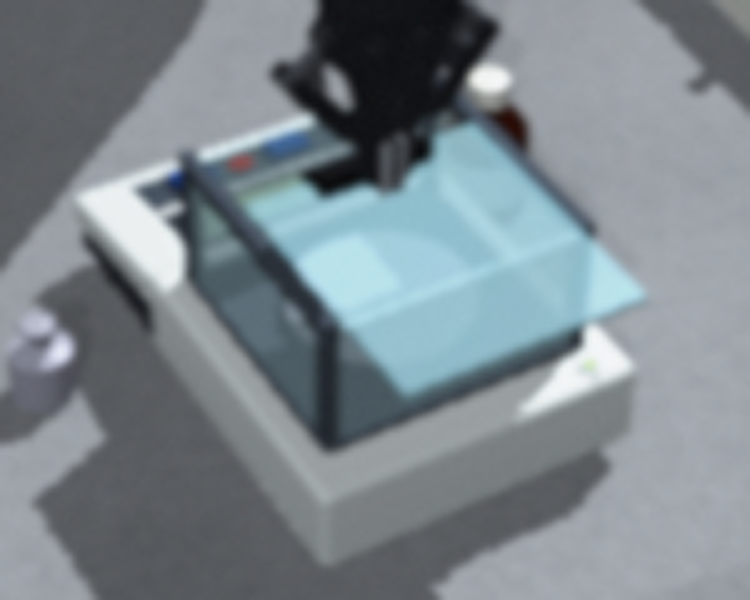

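The cover is moving with the fingers at about 2.4 N. I carry on towards the stop.

```bash
python3 -m inch '[{"delta_pos":[-0.8,0,0],"rotation":[0,0,0]},{"delta_pos":[-0.8,0,0],"rotation":[0,0,0]},{"delta_pos":[-0.8,0,0],"rotation":[0,0,0]},{"delta_pos":[-0.8,0,0],"rotation":[0,0,0]},{"delta_pos":[-0.8,0,0],"rotation":[0,0,0]},{"delta_pos":[-0.8,0,0],"rotation":[0,0,0]},{"delta_pos":[-0.5,0,0],"rotation":[0,0,0]},{"delta_pos":[-0.3,0,0],"rotation":[0,0,0]},{"delta_pos":[0,0,0],"rotation":[0,0,0]}]'; python3 t.py
python3 -m inch '[{"delta_pos":[-0.2,0,0],"rotation":[0,0,0]},{"delta_pos":[0,0,0],"rotation":[0,0,0]}]';python3 t.py
python3 -m inch '[{"delta_pos":[-0.2,0,0],"rotation":[0,0,0]},{"delta_pos":[0,0,0],"rotation":[0,0,0]}]';python3 t.py
```

```text
time_s: 4.75
eef_pos: [0.5644, 0.0247, 0.1631]
eef_rot: [-0.0, 0.998, 0.061, -0.001]
wrist_force: [-0.1, -0.6, -0.1]
opening: 0.001
t 4.75 bal mm [ -4.2  -2.5 163.1] toolaxes in bal [[1.0, -0.001, -0.001], [-0.001, -1.0, 0.0], [-0.001, -0.0, -1.0]] F bal [-0.2 -0.5 -0.1] T [-0.03 -0.02  0.04] open 0.001
time_s: 4.95
eef_pos: [0.5629, 0.0245, 0.1631]
eef_rot: [-0.0, 0.998, 0.061, -0.0]
wrist_force: [-0.1, -0.6, -0.0]
opening: -0.004
t 4.95 bal mm [ -5.7  -2.6 163.1] toolaxes in bal [[1.0, -0.001, -0.001], [-0.001, -1.0, 0.0], [-0.001, -0.0, -1.0]] F bal [-0.1 -0.6 -0. ] T [ 0.04 -0.1   0.01] open -0.004
time_s: 5.15
eef_pos: [0.5609, 0.0242, 0.1631]
eef_rot: [-0.0, 0.998, 0.061, -0.0]
wrist_force: [0.5, 0.4, -0.6]
opening: 0.001
t 5.15 bal mm [ -7.7  -2.6 163.1] toolaxes in bal [[1.0, -0.001, -0.001], [-0.001, -1.0, 0.0], [-0.001, -0.0, -1.0]] F bal [ 0.5  0.3 -0.6] T [ 0.03 -0.12  0.01] open 0.001
```

```bash
python3 -m inch '[{"delta_pos":[-0.2,0,0],"rotation":[0,0,0]},{"delta_pos":[-0.1,0,0],"rotation":[0,0,0]}]';python3 t.py;python3 -m inch '[{"delta_pos":[-0.2,0,0],"rotation":[0,0,0]},{"delta_pos":[-0.1,0,0],"rotation":[0,0,0]}]';python3 t.py
python3 - <<'E'
from h import *
c=cam("wrist"); cv2.imwrite("pics/wrist4.png",c["img"][:,:,::-1])
c=cam("scene");cv2.imwrite("pics/scz4.png",cv2.resize(c["img"][180:300,200:350,::-1],None,fx=5,fy=5,interpolation=cv2.INTER_CUBIC))
E
```

```text
time_s: 5.35
eef_pos: [0.56, 0.024, 0.1634]
eef_rot: [-0.0, 0.998, 0.061, 0.002]
wrist_force: [11.1, 3.0, -7.6]
opening: 0.003
t 5.35 bal mm [ -8.6  -2.6 163.4] toolaxes in bal [[1.0, -0.001, 0.005], [-0.001, -1.0, 0.0], [0.005, -0.0, -1.0]] F bal [11.4  1.6 -7.6] T [ 0.41 -2.03 -0.04] open 0.003
time_s: 5.55
eef_pos: [0.5599, 0.024, 0.1637]
eef_rot: [-0.0, 0.998, 0.061, 0.006]
wrist_force: [23.1, 4.4, -16.0]
opening: -0.003
t 5.55 bal mm [ -8.8  -2.7 163.7] toolaxes in bal [[1.0, -0.001, 0.012], [-0.001, -1.0, -0.0], [0.012, 0.0, -1.0]] F bal [ 23.4   1.5 -16. ] T [ 0.77 -4.06  0.02] open -0.003
```

View pics/scz4.png

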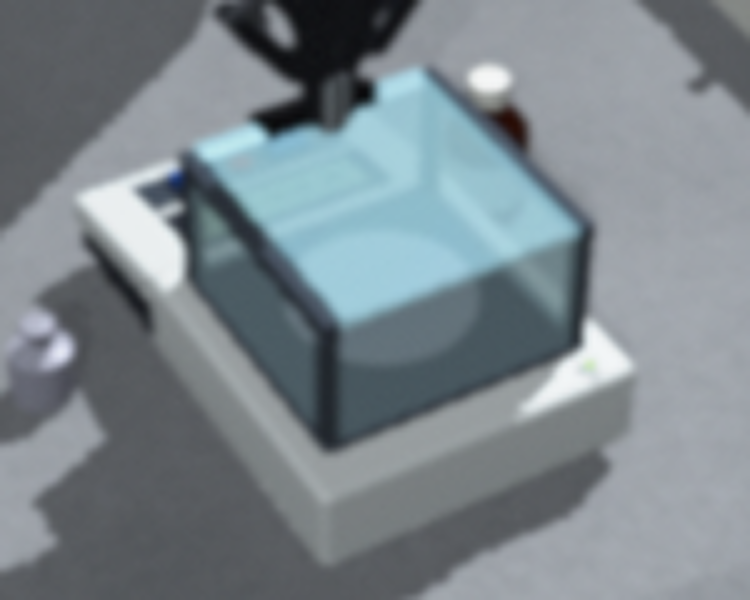

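View pics/wrist4.png

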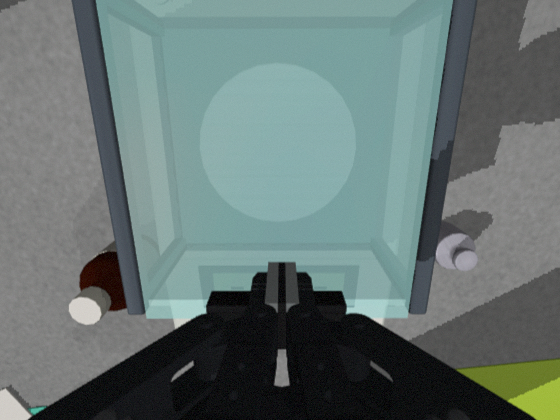

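The cover is shut: the force rose to 23 N at TCP x −8.8 mm, and −9 mm was predicted. I back off, lift, go to above the keys, tilt 8° to match the panel, and open the fingers to 5.2 cm.

```bash
python3 -m inch '[{"delta_pos":[0.7,0,0],"rotation":[0,0,0]},{"delta_pos":[0.3,0,0],"rotation":[0,0,0]},{"delta_pos":[0,0,-2.5],"rotation":[0,0,0]},{"delta_pos":[0,0,-2.5],"rotation":[0,0,0]},{"delta_pos":[-3,-0.1,0],"rotation":[0,0,0]},{"delta_pos":[-3,-0.1,0],"rotation":[0,0,0]},{"delta_pos":[-3,0,0],"rotation":[0,0,0]},{"delta_pos":[-3,0,0],"rotation":[0,0,0]},{"delta_pos":[0,0,0],"rotation":[0,0.07,0]},{"delta_pos":[0,0,0],"rotation":[0,0.07,0]}]'; python3 -m inch '[{"delta_pos":[0,0,0],"rotation":[0,0,0]},{"delta_pos":[0,0,0],"rotation":[0,0,0]},{"delta_pos":[0,0,0],"rotation":[0,0,0]},{"delta_pos":[0,0,0],"rotation":[0,0,0]},{"delta_pos":[0,0,0],"rotation":[0,0,0]}]' 5.2; python3 t.py
python3 - <<'E'
from h import *
for n in("wrist","top","scene"):
    c=cam(n); cv2.imwrite(f"pics/{n}5.png",c["img"][:,:,::-1])
    for P in((-.123,.032,.062),(-.123,-.032,.062)):print(n,proj(c,bal(.56824,.02771,.12242,P)).round(1))
E
```

```text
time_s: 6.65
eef_pos: [0.4452, 0.012, 0.2133]
eef_rot: [-0.004, 0.996, 0.061, 0.071]
wrist_force: [0.7, -0.4, -0.1]
opening: -0.002
time_s: 7.15
eef_pos: [0.4461, 0.0121, 0.2132]
eef_rot: [-0.004, 0.996, 0.061, 0.069]
wrist_force: [0.2, 0.5, 0.2]
opening: 0.61
t 7.15 bal mm [-123.2   -0.6  213.2] toolaxes in bal [[0.99, -0.0, 0.139], [-0.0, -1.0, 0.0], [0.139, -0.0, -0.99]] F bal [0.3 0.5 0.2] T [0.01 0.08 0.05] open 0.61
wrist [246.  215.9]
wrist [312.  215.9]
top [300.4 238.8]
top [321.7 236. ]
scene [257.  207.6]
scene [238.5 214.1]
```

View pics/wrist5.png

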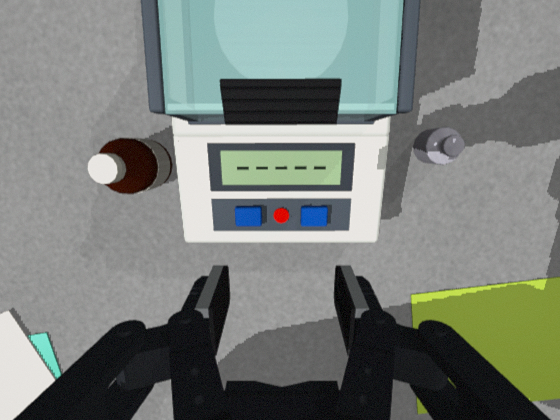

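View pics/top5.png

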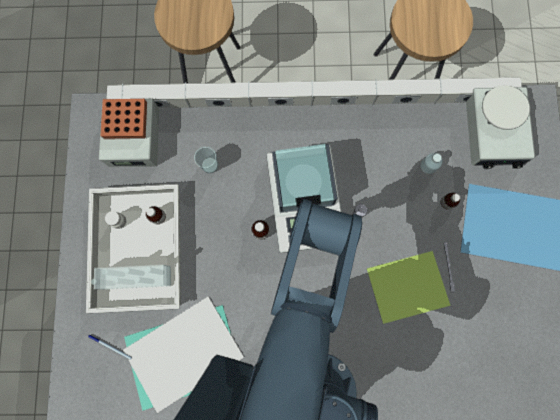

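In the wrist view the keys are at (248,215) and (314,215) with red at (281,215). They are centred between the fingertips (pad faces at columns 229 and 335), and the row agrees with the fit. The bystanders haven't moved. I descend to about 20 mm above the keys.

```bash
python3 -m inch '[{"delta_pos":[-1.0,0,3],"rotation":[0,0,0]},{"delta_pos":[-1.1,0,3],"rotation":[0,0,0]},{"delta_pos":[0,0,3],"rotation":[0,0,0]},{"delta_pos":[0,0,2.5],"rotation":[0,0,0]},{"delta_pos":[0,0,1.5],"rotation":[0,0,0]},{"delta_pos":[0,0,0],"rotation":[0,0,0]},{"delta_pos":[0,0,0],"rotation":[0,0,0]}]'; python3 t.py
python3 - <<'E'
from h import *
c=cam("wrist"); cv2.imwrite("pics/wrist6.png",c["img"][:,:,::-1])
c=cam("scene");cv2.imwrite("pics/scz6.png",cv2.resize(c["img"][160:280,200:350,::-1],None,fx=5,fy=5,interpolation=cv2.INTER_CUBIC))
E
```

```text
time_s: 8.0
eef_pos: [0.4433, 0.0117, 0.0818]
eef_rot: [-0.004, 0.996, 0.061, 0.07]
wrist_force: [0.4, -0.5, 0.3]
opening: 0.61
t 8.0 bal mm [-126.    -0.6   81.8] toolaxes in bal [[0.99, -0.0, 0.139], [-0.001, -1.0, 0.0], [0.139, -0.0, -0.99]] F bal [ 0.3 -0.6  0.3] T [ 0.04  0.06 -0.04] open 0.61
```

View pics/wrist6.png

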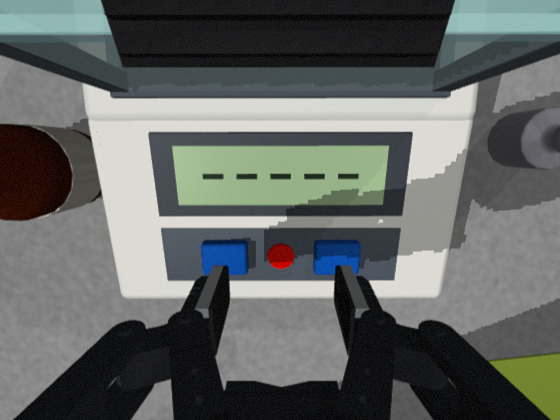

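View pics/scz6.png

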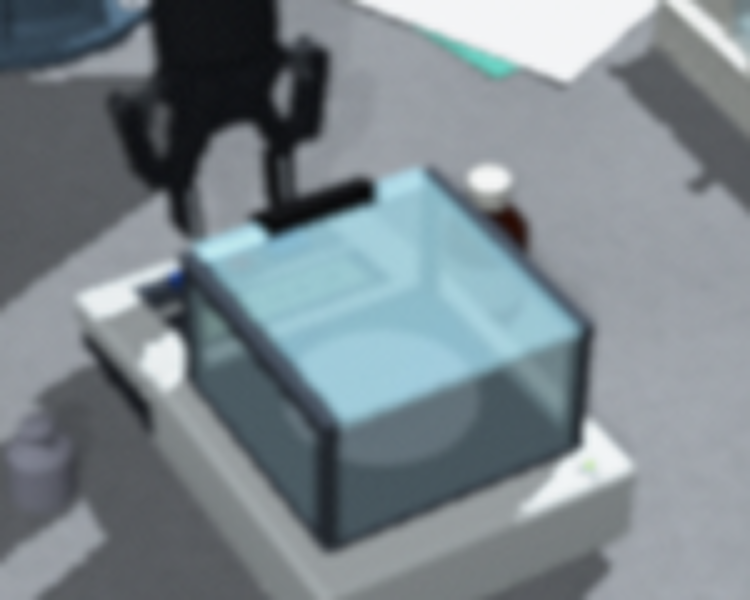

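The fingertips are lined up over the keys (keys span columns 202–248 and 314–360, pad faces at 229 and 335). I keep lowering along the tool axis, watching the force.

```bash
python3 -m inch '[{"delta_pos":[0,0,0.8],"rotation":[0,0,0]},{"delta_pos":[0,0,0.8],"rotation":[0,0,0]},{"delta_pos":[0,0,0],"rotation":[0,0,0]}]'; python3 t.py; python3 -m inch '[{"delta_pos":[0,0,0.2],"rotation":[0,0,0]},{"delta_pos":[0,0,0],"rotation":[0,0,0]}]'; python3 t.py;  python3 -m inch '[{"delta_pos":[0,0,0.2],"rotation":[0,0,0]},{"delta_pos":[0,0,0],"rotation":[0,0,0]}]'; python3 t.py
```

```text
time_s: 8.4
eef_pos: [0.4447, 0.0122, 0.0648]
eef_rot: [-0.005, 0.996, 0.061, 0.069]
wrist_force: [-0.1, 0.2, 0.1]
opening: 0.607
t 8.4 bal mm [-124.5   -0.3   64.8] toolaxes in bal [[0.99, -0.001, 0.138], [-0.001, -1.0, 0.001], [0.138, -0.001, -0.99]] F bal [-0.1  0.2  0.1] T [-0.07  0.09 -0.01] open 0.607
time_s: 8.6
eef_pos: [0.4456, 0.012, 0.0636]
eef_rot: [-0.004, 0.996, 0.061, 0.07]
wrist_force: [-0.4, 0.5, 0.5]
opening: 0.611
t 8.6 bal mm [-123.7   -0.6   63.6] toolaxes in bal [[0.99, -0.001, 0.139], [-0.001, -1.0, 0.0], [0.139, -0.0, -0.99]] F bal [-0.4  0.5  0.5] T [ 0.02  0.1  -0.01] open 0.611
time_s: 8.8
eef_pos: [0.4459, 0.0121, 0.0617]
eef_rot: [-0.004, 0.996, 0.061, 0.07]
wrist_force: [0.6, -0.9, 0.1]
opening: 0.606
t 8.8 bal mm [-123.3   -0.6   61.7] toolaxes in bal [[0.99, -0.001, 0.139], [-0.001, -1.0, -0.0], [0.139, -0.0, -0.99]] F bal [ 0.5 -0.9  0.1] T [0.04 0.05 0.02] open 0.606
```

```bash
for i in 1; do :; done; python3 -m inch '[{"delta_pos":[0,0,0.2],"rotation":[0,0,0]},{"delta_pos":[0,0,0],"rotation":[0,0,0]}]'; python3 t.py; python3 -m inch '[{"delta_pos":[0,0,0.2],"rotation":[0,0,0]},{"delta_pos":[0,0,0],"rotation":[0,0,0]}]'; python3 t.py;  python3 -m inch '[{"delta_pos":[0,0,0.2],"rotation":[0,0,0]},{"delta_pos":[0,0,0],"rotation":[0,0,0]}]'; python3 t.py
```

```text
time_s: 9.0
eef_pos: [0.4461, 0.0121, 0.0597]
eef_rot: [-0.004, 0.996, 0.061, 0.07]
wrist_force: [-0.1, 0.2, 0.4]
opening: 0.611
t 9.0 bal mm [-123.1   -0.6   59.7] toolaxes in bal [[0.99, -0.001, 0.139], [-0.001, -1.0, 0.0], [0.139, -0.0, -0.99]] F bal [-0.1  0.2  0.4] T [-0.05  0.08  0.03] open 0.611
time_s: 9.2
eef_pos: [0.4466, 0.0121, 0.0579]
eef_rot: [-0.004, 0.996, 0.061, 0.07]
wrist_force: [-0.2, 0.1, 2.2]
opening: 0.609
t 9.2 bal mm [-122.6   -0.6   57.9] toolaxes in bal [[0.99, -0.001, 0.14], [-0.001, -1.0, -0.0], [0.14, 0.0, -0.99]] F bal [-0.2  0.1  2.2] T [-0.01  0.13 -0.04] open 0.609
time_s: 9.4
eef_pos: [0.4469, 0.0121, 0.0559]
eef_rot: [-0.004, 0.996, 0.061, 0.07]
wrist_force: [-0.2, 0.7, 3.6]
opening: 0.609
t 9.4 bal mm [-122.3   -0.7   55.9] toolaxes in bal [[0.99, -0.001, 0.14], [-0.001, -1.0, -0.0], [0.14, 0.0, -0.99]] F bal [-0.1  0.7  3.6] T [ 0.02  0.19 -0.02] open 0.609
```

Contact began near z 59 mm, and the force matches both keys moving together (3.6 N, no roll torque). I press home and hold.

```bash
python3 -m inch '[{"delta_pos":[0,0,0.2],"rotation":[0,0,0]},{"delta_pos":[0,0,0.15],"rotation":[0,0,0]}]'; python3 t.py;  python3 -m inch '[{"delta_pos":[0,0,0.15],"rotation":[0,0,0]},{"delta_pos":[0,0,0],"rotation":[0,0,0]}]'; python3 t.py
```

```text
time_s: 9.6
eef_pos: [0.4474, 0.0121, 0.0544]
eef_rot: [-0.004, 0.996, 0.061, 0.069]
wrist_force: [-26.5, 1.5, 56.6]
opening: 0.608
t 9.6 bal mm [-121.9   -0.7   54.4] toolaxes in bal [[0.99, 0.0, 0.138], [0.0, -1.0, 0.0], [0.138, -0.0, -0.99]] F bal [-26.1   4.8  56.6] T [0.37 3.19 0.01] open 0.608
time_s: 9.8
eef_pos: [0.4474, 0.0121, 0.0543]
eef_rot: [-0.004, 0.996, 0.062, 0.069]
wrist_force: [-30.3, 1.3, 60.8]
opening: 0.609
t 9.8 bal mm [-121.8   -0.7   54.3] toolaxes in bal [[0.99, 0.001, 0.138], [0.001, -1.0, 0.0], [0.138, 0.0, -0.99]] F bal [-29.9   5.   60.8] T [ 0.32  3.82 -0.03] open 0.609
```

The keys bottomed at z 54.3 mm, 4 mm or more below first contact. The force is higher than needed, so I ease off slightly while keeping them bottomed.

```bash
python3 -m inch '[{"delta_pos":[0,0,-0.15],"rotation":[0,0,0]},{"delta_pos":[0,0,0],"rotation":[0,0,0]}]'; python3 t.py; python3 - <<'E'
from h import *
c=cam("wrist"); cv2.imwrite("pics/wrist7.png",c["img"][:,:,::-1])
E
```

```text
time_s: 10.0
eef_pos: [0.4473, 0.0122, 0.0546]
eef_rot: [-0.004, 0.996, 0.061, 0.07]
wrist_force: [-17.8, 0.8, 40.0]
opening: 0.611
t 10.0 bal mm [-122.    -0.7   54.6] toolaxes in bal [[0.99, 0.0, 0.139], [0.0, -1.0, -0.0], [0.139, 0.0, -0.99]] F bal [-17.6   3.   40. ] T [0.22 2.44 0.02] open 0.611
```

View pics/wrist7.png

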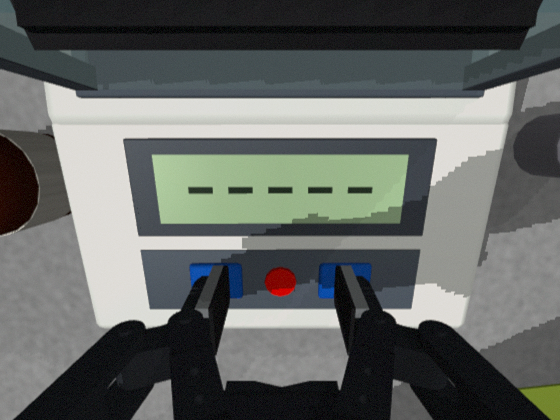

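The tips are on both keys, at (215,280) and (345,280). Both keys sit near flush with the panel and the red key at (281,282) is untouched. I hold for 3.6 s.

```bash
python3 -m inch '[{"delta_pos":[0,0,0],"rotation":[0,0,0]},{"delta_pos":[0,0,0],"rotation":[0,0,0]},{"delta_pos":[0,0,0],"rotation":[0,0,0]},{"delta_pos":[0,0,0],"rotation":[0,0,0]},{"delta_pos":[0,0,0],"rotation":[0,0,0]},{"delta_pos":[0,0,0],"rotation":[0,0,0]},{"delta_pos":[0,0,0],"rotation":[0,0,0]},{"delta_pos":[0,0,0],"rotation":[0,0,0]},{"delta_pos":[0,0,0],"rotation":[0,0,0]},{"delta_pos":[0,0,0],"rotation":[0,0,0]}]'; python3 t.py
python3 -m inch '[{"delta_pos":[0,0,0],"rotation":[0,0,0]},{"delta_pos":[0,0,0],"rotation":[0,0,0]},{"delta_pos":[0,0,0],"rotation":[0,0,0]},{"delta_pos":[0,0,0],"rotation":[0,0,0]},{"delta_pos":[0,0,0],"rotation":[0,0,0]},{"delta_pos":[0,0,0],"rotation":[0,0,0]},{"delta_pos":[0,0,0],"rotation":[0,0,0]},{"delta_pos":[0,0,0],"rotation":[0,0,0]},{"delta_pos":[0,0,0],"rotation":[0,0,0]},{"delta_pos":[0,0,0],"rotation":[0,0,0]}]'
python3 -m inch '[{"delta_pos":[0,0,0],"rotation":[0,0,0]},{"delta_pos":[0,0,0],"rotation":[0,0,0]},{"delta_pos":[0,0,0],"rotation":[0,0,0]},{"delta_pos":[0,0,0],"rotation":[0,0,0]},{"delta_pos":[0,0,0],"rotation":[0,0,0]},{"delta_pos":[0,0,0],"rotation":[0,0,0]},{"delta_pos":[0,0,0],"rotation":[0,0,0]},{"delta_pos":[0,0,0],"rotation":[0,0,0]},{"delta_pos":[0,0,0],"rotation":[0,0,0]},{"delta_pos":[0,0,0],"rotation":[0,0,0]}]'
python3 -m inch '[{"delta_pos":[0,0,0],"rotation":[0,0,0]},{"delta_pos":[0,0,0],"rotation":[0,0,0]},{"delta_pos":[0,0,0],"rotation":[0,0,0]},{"delta_pos":[0,0,0],"rotation":[0,0,0]},{"delta_pos":[0,0,0],"rotation":[0,0,0]},{"delta_pos":[0,0,0],"rotation":[0,0,0]}]'; python3 t.py
python3 - <<'E'
from h import *
c=cam("wrist"); cv2.imwrite("pics/wrist8.png",c["img"][:,:,::-1])
E
```

```text
time_s: 11.05
eef_pos: [0.4473, 0.0121, 0.0546]
eef_rot: [-0.004, 0.996, 0.061, 0.069]
wrist_force: [-20.0, 0.8, 40.4]
opening: 0.608
t 11.05 bal mm [-122.    -0.7   54.6] toolaxes in bal [[0.99, 0.0, 0.139], [0.0, -1.0, -0.0], [0.139, 0.0, -0.99]] F bal [-19.8   3.2  40.4] T [ 0.22  2.5  -0.03] open 0.608
time_s: 12.05
eef_pos: [0.4473, 0.0121, 0.0546]
eef_rot: [-0.004, 0.996, 0.061, 0.069]
wrist_force: [-20.1, 0.5, 40.7]
opening: 0.61
time_s: 13.05
eef_pos: [0.4473, 0.0121, 0.0546]
eef_rot: [-0.004, 0.996, 0.061, 0.069]
wrist_force: [-19.2, 0.4, 40.1]
opening: 0.608
time_s: 13.65
eef_pos: [0.4473, 0.0121, 0.0546]
eef_rot: [-0.004, 0.996, 0.061, 0.069]
wrist_force: [-19.0, 1.0, 40.7]
opening: 0.608
t 13.65 bal mm [-121.9   -0.7   54.6] toolaxes in bal [[0.99, 0.0, 0.139], [0.001, -1.0, -0.0], [0.139, 0.0, -0.99]] F bal [-18.7   3.3  40.7] T [ 0.27  2.45 -0.05] open 0.608
```

View pics/wrist8.png

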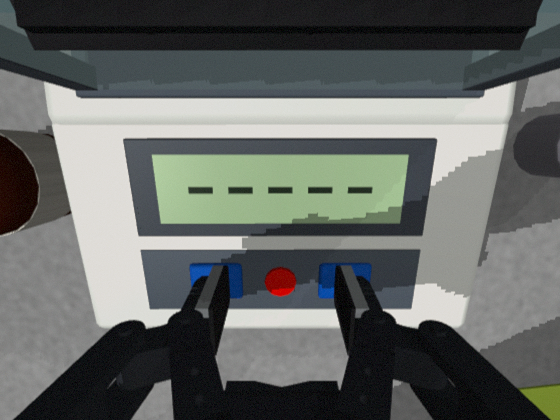

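Both keys look equally depressed at 40 N, steady from 10.0 to 13.65 s. I release and clear.

```bash
python3 -m inch '[{"delta_pos":[0,0,-0.5],"rotation":[0,0,0]},{"delta_pos":[0,0,-1],"rotation":[0,0,0]},{"delta_pos":[0,0,-3],"rotation":[0,0,0]},{"delta_pos":[0,0,-4],"rotation":[0,0,0]},{"delta_pos":[0,0,-4],"rotation":[0,0,0]},{"delta_pos":[0,0,-3],"rotation":[0,0,0]},{"delta_pos":[0,0,0],"rotation":[0,0,0]},{"delta_pos":[0,0,0],"rotation":[0,0,0]},{"delta_pos":[0,0,0],"rotation":[0,0,0]}]'; python3 t.py
python3 - <<'E'
from h import *
for n in("wrist","scene","top"):
    c=cam(n); cv2.imwrite(f"pics/{n}9.png",c["img"][:,:,::-1])
E
```

```text
time_s: 14.6
eef_pos: [0.425, 0.0098, 0.2046]
eef_rot: [-0.005, 0.996, 0.061, 0.069]
wrist_force: [0.3, -0.1, 0.8]
opening: 0.609
t 14.6 bal mm [-144.4   -0.3  204.6] toolaxes in bal [[0.99, -0.001, 0.138], [-0.001, -1.0, 0.001], [0.138, -0.001, -0.99]] F bal [ 0.3 -0.1  0.8] T [-0.04  0.08  0.02] open 0.609
```

View pics/wrist9.png

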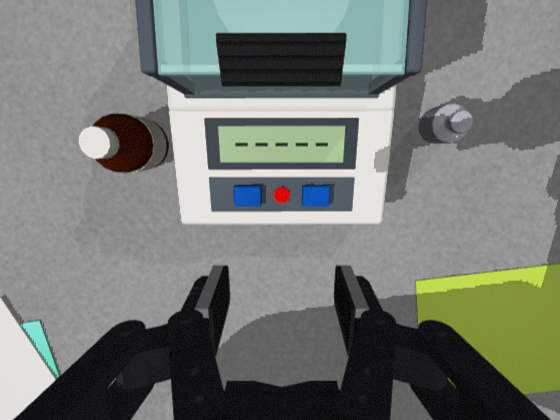

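View pics/scene9.png

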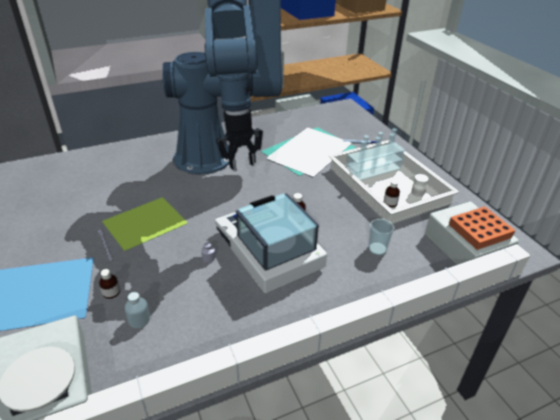

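View pics/top9.png

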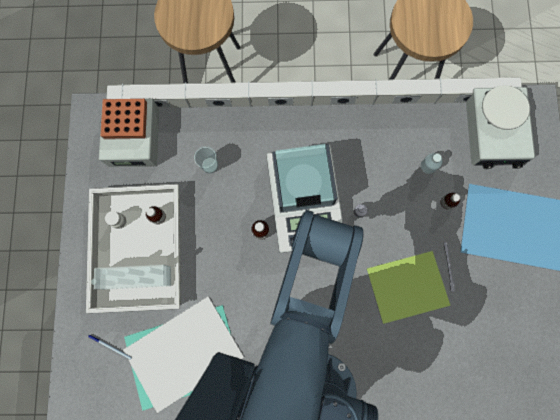

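The keys are up again, at wrist (247,195) and (315,195). The cover is shut with its lip at the front of the shield, everything else stands where it was, and the arm is clear.

```bash
python3 -c "
from bench import hand_in
print(hand_in())"
```

```text
the job is handed in; nothing more can be done
None
```

The self-calibration sequence is done and handed in at about 14.8 s. `hand_in()` reports no verdict, and the key and cover positions below come from forces, tool positions and pictures, because the joint values can't be read.

- **Cover:** I pushed it by the rear of its lip with closed fingers. It met its front stop at tool x −8.8 mm in the balance's frame, where −9 mm was predicted, and the force there rose to 23 N.
- **Keys:** With the tool tilted 8° and the fingers at 5.2 cm, I pressed both blue keys together. They travelled about 4.4 mm from first contact to the bottom, and I held them down from 9.6 to 13.65 s, about 4 s. The force peaked at about 68 N on bottoming, more than needed but under the 120 N limit. I eased it to about 45 N for the hold.
- **Last checks:** After I let go, the wrist force was about zero. The pictures show both blue keys and the red key up, the cover shut, the loose things where they stood, and the gripper clear.
- **Disagreement:** The top and wrist cameras differed by about 2 mm sideways on where the keys and lip were. The keys are wide enough that this did not matter.

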